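# Set the colony counter three clicks up and start the count

## Robot

A 6-joint arm with a two-finger parallel gripper is mounted at the origin on the work surface. World frame = base frame: x ahead of the robot, y to its left, z up, the work surface at z = 0. Lengths are in m, angles in rad, forces in N, time in s.
With the tool pointing down it reaches from about 0.375 to 0.9 m from the base axis. Payload 3.1 kg.
Tool frame: the origin (TCP) lies at the centre of the arm's flange, where the gripper is bolted on; the fingertips stand 173 mm ahead of it and the grasp point (between the pads) lies 155 mm ahead of it (tip_extent is the distance from the TCP to the fingertips, in m); z points along the fingers, y is the direction in which the jaws open and shut (so a half turn about z gives the same grasp; the last joint's range is limited). The gripper opens to 85 mm and grips with 20 to 120 N. Pads are 22 mm wide; open, the fingers measure 114 mm over their backs; the gripper's body (76 mm by 85 mm) begins 54 mm behind the grasp point. The pads swing forward as they close: fully open they stand 13 mm farther back than shut.
Start: joints at [-1.421, 0.527, 1.433, -0, 1.181, -0.178], TCP at [0.201, -0.592, 0.405] pointing down, gripper open.
Joint ranges: [-3.08, 3.08], [-0.75, 2.2], [0.22, 2.44], [-1.43, 4.57], [0, 2.65], [-2.85, 2.85]. Speed limits (rad/s): [2.79, 2.79, 3.14, 3.14, 3.14, 3.14].

## Interface

Orientations are given as a unit quaternion [x, y, z, w].
In Python, from station import sense, snapshot, sign_off, tip_extent gives the robot as it stands. The module is installed in compiled form; this text tells all that it offers.
- The arm moves only by the tool servo_tool, never from a script. Its argument "rows" is a list of rows, each a list of 3 entries, a list of its own where there are three numbers: the shift along the tool's x, y, z in mm, then the turn about the tool's z in degrees, then the opening, from -1 (shut) to 1 (fully open), so that 0 is half open. A call has 1 to 8 rows; each row is the pose to reach, as a shift and turn from the pose measured when the call began, along the tool's axes at that moment; what a row does not reach only later rows make up. A row lasts 1/10 s, in which the tool goes at most 50 mm and 8.59 degrees, less where a joint would pass 70% of its speed; a pose out of reach is approached as far as the arm can. A call with a gripper value outside its range is refused whole. The fingers move at their own pace and stop on an object; "force" is the grip in N (left out, the last holds). Time passes only in rows, so rows that repeat a pose let the fingers close. It gives the time, the measured TCP pose, the force and the opening at its end, in the units of the state.
- sense(): the state, without advancing time (a new reading comes with each control period).
- snapshot(name): name is "scene" or "side" or "wrist"; returns a dict with "image" (400x640x3 uint8, blue, green, red), "z_map" (400x640 float32, m along the optical axis (not along the pixel's ray), 0 where there is no reading), "vertical_fov" (degrees; the focal length in pixels is half the picture's height over the tangent of half this angle, whatever the lens; pixels are square), "cx", "cy" (the principal point, pixels), "cam_to_world" (4x4, takes a point from camera to world coordinates). Camera axes: x right, y down, z forward; pixel columns grow to the right and rows downward; lengths in m; the calibration is good to about 2 mm. The wrist camera is an equidistant fisheye: a pixel r from the principal point sees the ray r / f radians off the axis. A picture is of the moment at which its call begins.
- sign_off(): hands the job in, once; it reports no verdict.
The state is a dict: "t": time; "q": joint angles; "qd": joint speeds; "tau": joint torques, N m; "tcp_pos": TCP position; "tool_rot": TCP orientation; "force": force on the tool from outside, world axes, zero at the start; "ft_torque": the same for the moment, N m; "finger_gap": opening from 0.0 (shut) to 1.0 (fully open).
Only numpy, scipy, OpenCV 4.12 (cv2) and the standard library are available. Lean on these libraries where they do the work, as an engineer would, in place of code of your own. Each camera call takes 0.05 s, during which the arm holds its last target. There are 200 camera calls.

## Task

On the white colony counter, turn the blue sensitivity knob exactly three clicks clockwise (seen from above) from its zero stop and let go, then press the green start button fully down and release it. Do not turn the black lamp knob and do not press start before the blue knob is set.

Things in the scene. Friction and masses are not known exactly. Their poses are not given: they have to be found in the camera images.
- dial (a joint): blue sensitivity knob's angle in rad: starts at 0 (its zero stop), grows clockwise seen from above. It clicks into a stop every 24 degrees (0.419 rad), eight stops after zero, so three clicks are 1.257 rad. About 0.08 N m turns it over a stop; let go, it settles into the nearest. The round white plate under it has nine black ticks, one per stop
- dial_grip (a point): grip point on the blue knob's vertical axis, 37 mm above the white counter's top (itself 60 mm above the bench). Turns with the knob: grip bar 42 mm long (this frame's x), 14 thick (y), its top 7 mm above this point, on a 44 mm disc whose upper face is 23 mm below. z up. White pointer line on the bar's -x end. The blue and black knobs may be swapped in the row, 105 mm apart
- start_top (a point): centre of the top face of the green round start button (32 mm across, black housing) at one end of the grey control strip, about 105 mm from the nearest knob. Sprung: 6 mm of travel straight down, fully down at about 4 N, comes back up when released
- lamp_mark (a point): pointer end of the white line on the black lamp knob, 19 mm from that knob's axis and level with the top of its bar; the knob has the same shape and size as the blue one, points anywhere, and must be left as it is.

How it is judged:
By the outcome, as a careful person would: the job done as asked, in the order asked, and still so for the second after the job is handed in, with the robot touching nothing.
It also fails if it takes over 42 s, if anything falls off the work surface, if the arm or the gripper's body presses on something with over 40 N, if the wrist force passes 120 N, or if a joint passes its speed limit or range.

## Working session

There is one attempt and no reset: what is moved stays moved. The work goes in short steps, Python scripts to look and compute and a tool call to move; the robot and the scene stay as the last step left them, time stands still between calls to the robot, and variables do not carry over. Pictures are saved under pics/ and viewed, about 8 in all and at most 12, crops included, and the job is handed in when it is done.

Besides the shell and the picture viewer there is one more tool, called after ">>>" in YAML: its name, and indented under it one key for each argument. servo_tool: Moves the arm, as the interface text tells. Its arguments: {"type":"object","properties":{"rows":{"type":"array"},"force":{"type":"number"}},"required":["rows"]}

```bash
mkdir -p pics; cat > h.py <<'E'
import numpy as np, cv2
from station import sense, snapshot, sign_off, tip_extent
def grab(n, fn=None):
    s=snapshot(n)
    if fn: cv2.imwrite('pics/'+fn,s['image'])
    return s
def ray(s,u,v,fish=False):
    f=200/np.tan(np.radians(s['vertical_fov'])/2)
    x,y=u-s['cx'],v-s['cy']
    if fish:
        r=np.hypot(x,y)+1e-12; t=r/f
        d=np.array([np.sin(t)*x/r,np.sin(t)*y/r,np.cos(t)])
    else: d=np.array([x/f,y/f,1.])
    T=np.array(s['cam_to_world']); return T[:3,3],T[:3,:3]@d
def onz(s,u,v,z,fish=False):
    o,d=ray(s,u,v,fish); return o+d*(z-o[2])/d[2]
E
python3 - <<'E'
from h import *
print(sense(),tip_extent)
a=grab('scene','s1.png');b=grab('side','d1.png')
for s in(a,b):print(s['vertical_fov'],s['cx'],s['cy'],np.round(s['cam_to_world'],3).tolist())
E
```

```text
{'t': 0.0, 'q': array([-1.42147873e+00,  5.28473550e-01,  1.43392482e+00, -3.89907513e-05,
        1.18140921e+00, -1.78514782e-01]), 'qd': array([ 1.99250767e-04,  6.96192608e-05, -4.98844055e-04,  8.66895048e-04,
       -7.01237259e-04, -2.82211635e-04]), 'tau': array([ 6.81335973e-05, -4.42350197e+01, -1.78022683e+01, -1.94400509e-04,
        8.43798858e-03,  1.15136163e-05]), 'tcp_pos': array([ 0.20120608, -0.59135307,  0.40372151]), 'tool_rot': array([ 9.86593978e-01,  1.63190367e-01, -1.85908799e-06, -1.10760457e-03]), 'force': array([-0.2616458 , -0.32561702, -0.21022973]), 'ft_torque': array([-0.00950995, -0.01544773,  0.00287953]), 'finger_gap': 1.0046239965330117} 0.1734
54.568945849610074 319.21730236299925 189.2860740467864 [[0.631, 0.56, -0.537, 0.893], [0.776, -0.467, 0.424, -0.254], [-0.014, -0.685, -0.729, 0.582], [0.0, 0.0, 0.0, 1.0]]
52.72434711110194 316.6181093498907 203.1197400006799 [[-0.959, -0.175, 0.222, 0.405], [-0.282, 0.64, -0.715, 0.487], [-0.016, -0.749, -0.663, 0.566], [0.0, 0.0, 0.0, 1.0]]
```

View pics/s1.png

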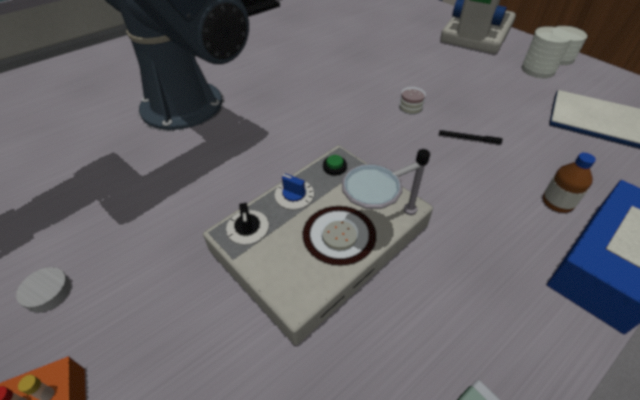

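View pics/d1.png

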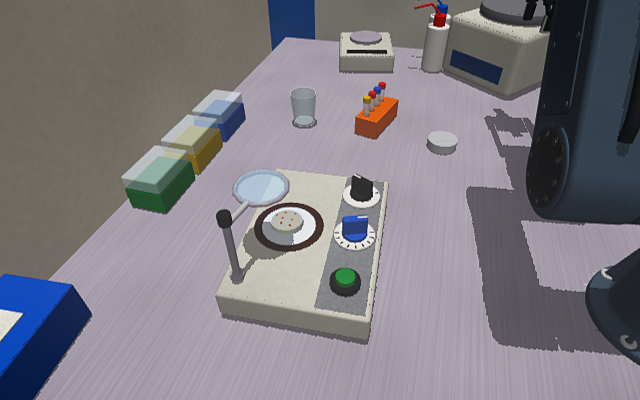

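The scene view shows blue at (293,187), green at (335,161) and black at (247,220), with the magnifier lens near (371,185). In the side view, blue is at (355,228), green at (345,278) and black at (361,187). Next I'll measure them.

```bash
cat >> h.py <<'E'
def cloud(s):
    f=200/np.tan(np.radians(s['vertical_fov'])/2); z=s['z_map']
    v,u=np.mgrid[:400,:640]; P=np.dstack([(u-s['cx'])/f*z,(v-s['cy'])/f*z,z])
    T=np.array(s['cam_to_world']); return P@T[:3,:3].T+T[:3,3]
def masks(s):
    h=cv2.cvtColor(s['image'],cv2.COLOR_BGR2HSV); 
    return (cv2.inRange(h,(105,120,40),(130,255,255))>0, cv2.inRange(h,(45,100,30),(80,255,255))>0, h[...,2]<60, (h[...,1]<60)&(h[...,2]>130))
E
python3 - <<'E'
from h import *
for n,rb,rg in(('scene',(265,165,325,212),(315,145,360,180)),('side',(330,205,380,252),(320,260,370,300))):
    s=grab(n);C=cloud(s);B,G,K,W=masks(s)
    def sel(m,r):
        q=np.zeros_like(m);q[r[1]:r[3],r[0]:r[2]]=1;return m&q
    b=sel(B,rb);P=C[b];print(n,b.sum(),'z',np.percentile(P[:,2],[1,25,50,75,99]).round(4))
    t=P[(P[:,2]>.097)&(P[:,2]<.12)];print(len(t),t.mean(0).round(4))
    r=cv2.minAreaRect((t[:,:2]*1000).astype(np.float32));print('bar',r,cv2.boxPoints(r).round(1).tolist())
    d=P[(P[:,2]>.065)&(P[:,2]<.08)]
    if len(d)>5: print('disc',cv2.minEnclosingCircle((d[:,:2]*1000).astype(np.float32)))
    g=sel(G,rg);P=C[g];print('green',len(P),np.percentile(P[:,2],[1,25,50,75,99]).round(4),np.median(P,0).round(4))
    top=P[P[:,2]>np.percentile(P[:,2],40)];print(cv2.minEnclosingCircle((top[:,:2]*1000).astype(np.float32)))
    # high things near
    q=(C[...,2]>.13)&(np.hypot(C[...,0]-np.median(P[:,0]),C[...,1]-np.median(P[:,1]))<.25)&(C[...,2]<.4)
    Q=C[q]; print('high',len(Q),Q.min(0).round(3),Q.max(0).round(3))
    y0,y1,x0,x1=(140,245,220,430) if n=='scene' else (165,310,220,400)
    cv2.imwrite(f'pics/crop_{n}.png',cv2.resize(s['image'][y0:y1,x0:x1],None,fx=3.6,fy=3.6,interpolation=cv2.INTER_CUBIC))
E
```

```text
scene 428 z [0.072  0.0749 0.0866 0.1002 0.1051]
132 [0.4972 0.004  0.1024]
bar ((493.670166015625, 4.845004081726074), (38.94398880004883, 13.146678924560547), 21.494266510009766) [[473.1000061035156, 3.799999952316284], [478.0, -8.399999618530273], [514.2000122070312, 5.900000095367432], [509.3999938964844, 18.100000381469727]]
disc ((494.1724853515625, 2.459278106689453), 19.932218551635742)
green 202 [0.0712 0.078  0.0813 0.0823 0.084 ] [0.4869 0.105  0.0813]
((484.29254150390625, 107.66165924072266), 14.614964485168457)
high 5805 [ 0.247 -0.026  0.13 ] [0.679 0.148 0.347]
side 580 z [0.0667 0.0737 0.0855 0.0996 0.1048]
169 [0.4886 0.0098 0.102 ]
bar ((487.797607421875, 7.35408878326416), (40.61179733276367, 15.807876586914062), 25.899930953979492) [[466.1000061035156, 5.599999904632568], [473.0, -8.600000381469727], [509.5, 9.100000381469727], [502.6000061035156, 23.299999237060547]]
disc ((487.11090087890625, 10.768567085266113), 20.502885818481445)
green 325 [0.0706 0.08   0.0809 0.0817 0.0829] [0.4789 0.113  0.0809]
((479.51336669921875, 110.78056335449219), 15.51190185546875)
high 11475 [ 0.23  -0.024  0.13 ] [0.675 0.151 0.4  ]
```

View pics/crop_side.png

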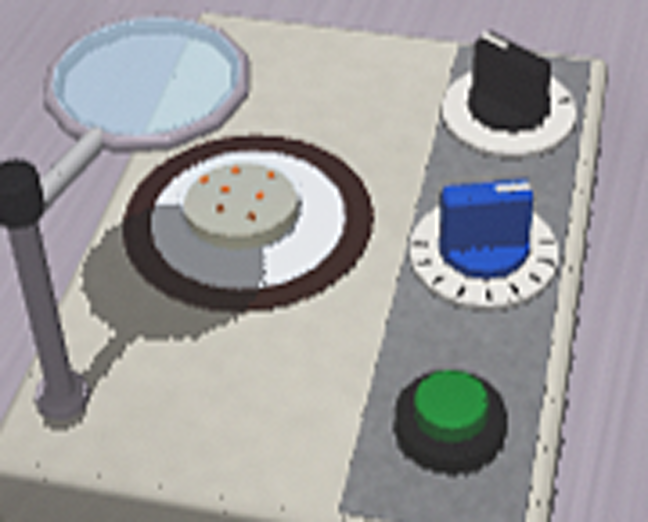

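In the side crop, the blue knob's white pointer lies at its right end, which is world -x. So the knob's frame x is at about +23° yaw. The lens stands off to the far side. I'll move most of the way, high up.

>>> servo_tool:
  rows:
    - [[460,-465,0],-3,1]
    - [[460,-465,0],-3,1]
    - [[460,-465,0],-3,1]
    - [[460,-465,0],-3,1]
    - [[460,-465,0],-3,1]
    - [[460,-465,0],-3,1]
    - [[460,-465,0],-3,1]
    - [[460,-465,0],-3,1]

```text
t: 1.0
tcp_pos: [0.3764, -0.23, 0.4049]
tool_rot: [0.982, 0.189, 0.0, -0.001]
force: [1.3, -0.5, -0.6]
finger_gap: 1.001
```

```bash
python3 - <<'E'
from h import *
s=grab('side');C=cloud(s)
for n,(u,v) in dict(lens=(262,187),lensedge=(285,180),lensL=(240,180),ring=(262,205),post=(225,217)).items():print(n,np.median(C[v-2:v+3,u-2:u+3].reshape(-1,3),0).round(3))
# direct triangulation of bar using scene + side pixels: white pointer / ring
print(sense()['tcp_pos'])
E
```

```text
lens [0.627 0.051 0.175]
lensedge [0.599 0.027 0.175]
lensL [0.667 0.045 0.176]
ring [0.614 0.087 0.173]
post [0.64  0.145 0.194]
[ 0.37755403 -0.22342893  0.40457924]
```

>>> servo_tool:
  rows:
    - [[190,-171,40],0,1]
    - [[190,-171,40],0,1]
    - [[190,-171,40],0,1]
    - [[190,-171,40],0,1]
    - [[190,-171,40],0,1]
    - [[190,-171,40],0,1]
    - [[190,-171,40],0,1]

```text
t: 1.75
tcp_pos: [0.4902, 0.0088, 0.366]
tool_rot: [0.981, 0.193, 0.001, -0.004]
force: [0.2, 0.0, -0.6]
finger_gap: 0.999
```

```bash
python3 - <<'E'
from h import *
s=grab('wrist','w1.png');print(sense()['tcp_pos'],sense()['tool_rot'],s['vertical_fov'],s['cx'],s['cy'],np.round(s['cam_to_world'],3).tolist())
E
```

```text
[0.48969157 0.00753295 0.3661614 ] [ 9.81279950e-01  1.92542168e-01  3.41995790e-04 -4.13001158e-03] 65.70646984690485 325.56342666066007 199.58599495766964 [[0.379, -0.894, -0.24, 0.551], [-0.925, -0.369, -0.09, 0.034], [-0.008, 0.256, -0.967, 0.336], [0.0, 0.0, 0.0, 1.0]]
```

View pics/w1.png

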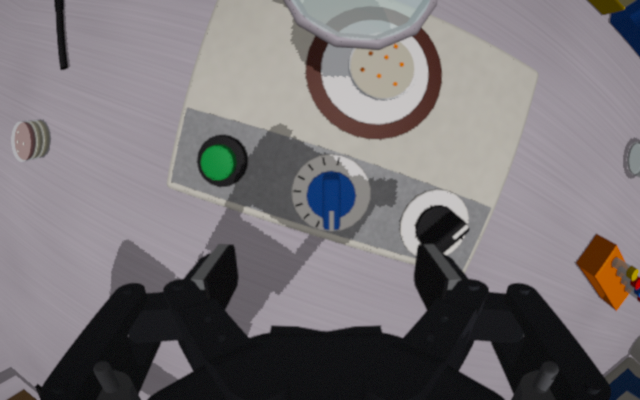

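The wrist view shows the blue knob at (331,197) with its pointer toward the robot, green at (221,161) and black at (438,228). I'll refine the knob and button positions from this view.

```bash
python3 - <<'E'
from h import *
s=grab('wrist');I=s['image'];B,G,K,W=masks(s)
def comp(m,u,v,R):
    q=np.zeros_like(m);q[v-R:v+R,u-R:u+R]=1;return (m&q)
b=comp(B,331,197,45);g=comp(G,221,161,30)
def w(m,z):
    v,u=np.nonzero(m);return np.array([onz(s,a,c,z,True)[:2]*1000 for a,c in zip(u,v)]).astype(np.float32)
def hull(m,z):
    c=max(cv2.findContours(m.astype(np.uint8),0,1)[0],key=cv2.contourArea)[:,0];return np.array([onz(s,a,d,z,True)[:2]*1000 for a,d in c]).astype(np.float32)
print('disc@74',cv2.minEnclosingCircle(hull(b,.074)),cv2.fitEllipse(hull(b,.074)))
for z in(.080,.082):print('green',z,cv2.minEnclosingCircle(hull(g,z)),cv2.fitEllipse(hull(g,z)))
# pointer line: whitish inside hull of blue
v,u=np.nonzero(b);hm=np.zeros(b.shape,np.uint8);cv2.fillConvexPoly(hm,cv2.convexHull(np.c_[u,v].astype(np.int32)),1)
hs=cv2.cvtColor(I,cv2.COLOR_BGR2HSV);p=(hm>0)&(hs[...,1]<130)&(hs[...,2]>100);P=w(p,.104)
print('ptr',p.sum(),cv2.minAreaRect(P),P.mean(0)); vx,vy,_,_=cv2.fitLine(P,2,0,.01,.01).ravel();print('ang',np.degrees(np.arctan2(vy,vx)))
# bright/dark split of blue
print(np.percentile(I[b][:,0],[5,25,50,75,95]))
cv2.imwrite('pics/w2.png',cv2.resize(I[145:255,270:395],None,fx=5,fy=5,interpolation=cv2.INTER_CUBIC))
T=np.array(s['cam_to_world']);print(T[:3,3])
C=None
E
```

```text
disc@74 ((486.37957763671875, 4.240084171295166), 26.162302017211914) ((489.0959167480469, 5.840269565582275), (39.79930877685547, 47.80889129638672), 113.25562286376953)
green 0.08 ((482.50555419921875, 109.66638946533203), 17.68025016784668) ((482.2154541015625, 109.56807708740234), (31.971071243286133, 34.53162384033203), 39.93153381347656)
green 0.082 ((483.03350830078125, 109.06192779541016), 17.542207717895508) ((482.74566650390625, 108.96440124511719), (31.72146987915039, 34.262027740478516), 39.93147659301758)
ptr 246 ((494.5252685546875, 9.857356071472168), (37.44330978393555, 43.58024978637695), 81.70436096191406) [483.74094    3.009332]
ang 15.911712
[ 92. 110. 115. 116. 117.]
[0.55012891 0.03224414 0.33617544]
```

View pics/w2.png

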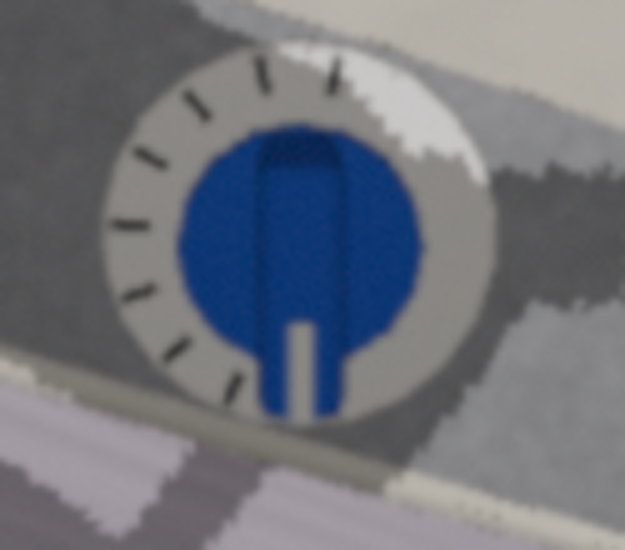

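```bash
python3 - <<'E'
from h import *
s=grab('wrist')
p=lambda x,y,z:onz(s,270+x/5-.4,145+y/5-.4,z,True)[:2]*1000
a,b=p(301,416,.104),p(301,166,.104);print('bar ends',a,b,(a+b)/2,np.linalg.norm(b-a),np.degrees(np.arctan2(*(b-a)[::-1])))
print('ptr dir',np.degrees(np.arctan2(*(p(300,325,.104)-p(300,418,.104))[::-1])))
print('disc',p(300,248,.074), 'plate',p(298,235,.062),p(102,232,.062),p(497,232,.062))
st=sense();q=st['tool_rot'];print(st['tcp_pos'],q)
from scipy.spatial.transform import Rotation as R
r=R.from_quat(q).as_matrix();print('tool x yaw',np.degrees(np.arctan2(r[1,0],r[0,0])))
for t in([.490,.0055,.254],):print(r.T@(np.array(t)-st['tcp_pos'])*1000)
E
```

```text
bar ends [471.69373293  -2.1852797 ] [509.15932629  13.18256707] [490.42652961   5.49864369] 40.49495524302475 22.30273216171499
ptr dir 22.317341809201253
disc [490.35410047   5.4910114 ] plate [489.74894832   5.5745698 ] [476.75424012  38.99267652] [504.0864777  -27.92990906]
[0.4892901  0.00607971 0.36647184] [ 9.81592577e-01  1.90943543e-01  4.82380110e-04 -4.04259775e-03]
tool x yaw 22.01533842039577
[  0.1606833    1.67543812 112.46297537]
```

>>> servo_tool:
  rows:
    - [[0,3,40],0,1]
    - [[0,3,75],0,1]
    - [[0,3,95],0,1]
    - [[0,3,105],0,1]
    - [[0,3,112],0,1]
    - [[0,3,112],0,1]

```text
t: 2.5
tcp_pos: [0.4904, 0.0034, 0.2544]
tool_rot: [0.982, 0.19, 0.0, -0.004]
force: [-0.0, 0.0, -1.1]
finger_gap: 1.004
```

>>> servo_tool:
  rows:
    - [[0,0,0],0,0.3]
    - [[0,0,0],0,-0.1]
    - [[0,0,0],0,-1]
    - [[0,0,0],0,-1]
    - [[0,0,0],0,-1]
    - [[0,0,0],0,-1]
    - [[0,0,0],0,-1]
    - [[0,0,0],0,-1]
  force: 30

```text
t: 3.3
tcp_pos: [0.4901, 0.0045, 0.255]
tool_rot: [0.982, 0.19, 0.0, -0.005]
force: [-1.5, 5.0, 5.4]
finger_gap: 0.157
```

```bash
python3 - <<'E'
from h import *
s=grab('side');st=sense();print({k:np.round(st[k],3) for k in('t','q','tcp_pos','tool_rot','force','ft_torque','finger_gap')})
cv2.imwrite('pics/d3.png',cv2.resize(s['image'][120:310,220:420],None,fx=3,fy=3))
E
```

```text
{'t': np.float64(3.35), 'q': array([-0.222,  0.6  ,  1.894,  0.015,  0.651,  0.954]), 'tcp_pos': array([0.49 , 0.005, 0.255]), 'tool_rot': array([ 0.982,  0.19 ,  0.   , -0.005]), 'force': array([-0.581,  5.724,  4.929]), 'ft_torque': array([0.664, 0.081, 0.005]), 'finger_gap': np.float64(0.157)}
```

View pics/d3.png

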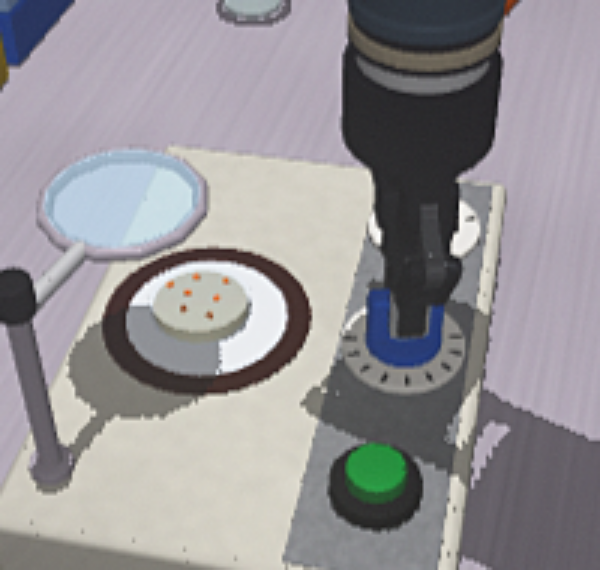

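The bar is gripped: the gap of about 13.3 mm matches its 14 mm thickness. Turning clockwise now, which is + about the tool's downward z.

>>> servo_tool:
  rows:
    - [[0,0,0],6,-1]
    - [[0,0,0],12,-1]
    - [[0,0,0],18,-1]
    - [[0,0,0],24,-1]
    - [[0,0,0],30,-1]
    - [[0,0,0],36,-1]
    - [[0,0,0],42,-1]
    - [[0,0,0],48,-1]

```text
t: 4.15
tcp_pos: [0.49, 0.0049, 0.255]
tool_rot: [0.974, -0.228, -0.002, -0.005]
force: [0.4, 1.8, 0.1]
finger_gap: 0.156
```

```bash
cat >> h.py <<'E'
def rep():
    st=sense();q=st['tool_rot'];print({k:np.round(st[k],4).tolist() for k in('t','q','tcp_pos','tool_rot','force','ft_torque','finger_gap')},'yaw',np.degrees(2*np.arctan2(q[1],q[0])))
E
python3 -c "from h import *;rep()"
```

```text
{'t': 4.15, 'q': [-0.221, 0.6, 1.8937, 0.0159, 0.6511, 1.7964], 'tcp_pos': [0.49, 0.0049, 0.255], 'tool_rot': [0.9737, -0.2276, -0.0016, -0.0048], 'force': [0.4298, 1.756, 0.0712], 'ft_torque': [0.0768, -0.0872, 0.0558], 'finger_gap': 0.1555} yaw -26.312926862422298
```

>>> servo_tool:
  rows:
    - [[0,0,0],6,-1]
    - [[0,0,0],12,-1]
    - [[0,0,0],18,-1]
    - [[0,0,0],23,-1]
    - [[0,0,0],23.5,-1]
    - [[0,0,0],23.5,-1]

```text
t: 4.75
tcp_pos: [0.4901, 0.0051, 0.255]
tool_rot: [0.907, -0.42, -0.002, -0.004]
force: [0.5, 1.2, -0.9]
finger_gap: 0.157
```

```bash
python3 - <<'E'
from h import *
rep();s=grab('wrist');cv2.imwrite('pics/w3.png',s['image'][100:400])
E
```

```text
{'t': 4.75, 'q': [-0.2206, 0.6, 1.8937, 0.0161, 0.6509, 2.205], 'tcp_pos': [0.4901, 0.0051, 0.255], 'tool_rot': [0.9074, -0.4203, -0.0024, -0.0045], 'force': [0.531, 1.243, -0.9019], 'ft_torque': [-0.1027, -0.0639, -0.0106], 'finger_gap': 0.1571} yaw -49.71198485941645
```

View pics/w3.png

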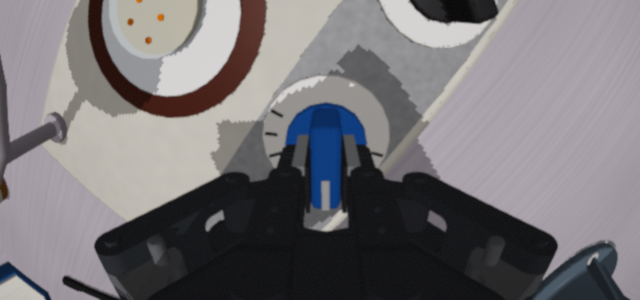

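The bar is still held squarely and has turned about 72°. Releasing and going up.

>>> servo_tool:
  rows:
    - [[0,0,0],0,0]
    - [[0,0,0],0,0]
    - [[0,0,0],0,0]
    - [[0,0,0],0,0]
    - [[0,0,-20],0,0]
    - [[0,0,-50],0,0]
    - [[0,0,-95],0,0]
    - [[0,0,-120],0,0]

```text
t: 5.6
tcp_pos: [0.4905, 0.0037, 0.3777]
tool_rot: [0.907, -0.42, -0.001, -0.005]
force: [0.9, -0.3, 0.4]
finger_gap: 0.499
```

>>> servo_tool:
  rows:
    - [[0,0,0],-8,0]
    - [[0,0,0],-16,0]
    - [[0,0,0],-24,-0.5]
    - [[0,0,0],-32,-1]
    - [[0,0,0],-40,-1]
    - [[0,0,0],-48,-1]
    - [[0,0,0],-56,-1]
    - [[0,0,0],-56,-1]

```text
t: 6.4
tcp_pos: [0.4904, 0.0037, 0.3777]
tool_rot: [0.998, 0.055, 0.002, -0.005]
force: [0.3, 0.3, -0.9]
finger_gap: 0.003
```

```bash
python3 - <<'E'
from h import *
rep();s=grab('wrist','w4full.png');np.savez('w4.npz',**{k:s[k] for k in s})
cv2.imwrite('pics/w4.png',s['image'][90:390])
E
```

```text
{'t': 6.4, 'q': [-0.2233, 0.3863, 1.7942, 0.0119, 0.9606, 1.2312], 'tcp_pos': [0.4904, 0.0037, 0.3777], 'tool_rot': [0.9985, 0.0547, 0.0016, -0.0046], 'force': [0.3128, 0.2655, -0.8785], 'ft_torque': [-0.0148, -0.0032, 0.0029], 'finger_gap': 0.0026} yaw 6.273873115895725
```

View pics/w4.png

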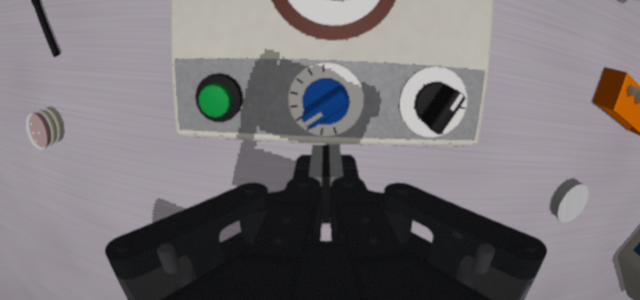

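The pointer now lies at about (312,119) in the crop, lower left, and the black knob is unchanged. I'll measure the blue knob's angle and the button.

```bash
python3 - <<'E'
from h import *
s=dict(np.load('w4.npz'));I=s['image'];B,G,K,W=masks(s)
b=np.zeros_like(B);b[150:240,285:370]=B[150:240,285:370]
c=max(cv2.findContours(cv2.morphologyEx(b.astype(np.uint8),3,np.ones((9,9))),0,1)[0],key=cv2.contourArea)
m=np.zeros(B.shape,np.uint8);cv2.drawContours(m,[c],-1,1,-1)
hs=cv2.cvtColor(I,cv2.COLOR_BGR2HSV);p=(m>0)&(hs[...,1]<130)&(hs[...,2]>90)
n,l,stt,ct=cv2.connectedComponentsWithStats(p.astype(np.uint8));print(stt[1:].tolist(),ct[1:].round(1).tolist())
k=1+np.argmax(stt[1:,4]);P=np.array([onz(s,a,d,.104,True)[:2]*1000 for d,a in zip(*np.nonzero(l==k))]).astype(np.float32)
vx,vy,x0,y0=cv2.fitLine(P,2,0,.01,.01).ravel();print('line ang',np.degrees(np.arctan2(vy,vx)),P.mean(0),'from axis',np.degrees(np.arctan2(*(np.array([490.4,5.5])-P.mean(0))[::-1])))
g=np.zeros_like(G);g[160:215,190:250]=G[160:215,190:250]
c=max(cv2.findContours(g.astype(np.uint8),0,1)[0],key=cv2.contourArea)[:,0]
print('green',cv2.fitEllipse(np.array([onz(s,a,d,.081,True)[:2]*1000 for a,d in c]).astype(np.float32)))
cv2.imwrite('pics/w5.png',np.hstack([cv2.resize(I[145:235,280:370],(450,450),interpolation=2),cv2.resize(I[145:235,180:250],(350,450),interpolation=2)]))
E
```

```text
[[336, 171, 1, 1, 1], [313, 172, 1, 1, 1], [305, 181, 1, 1, 1], [304, 184, 1, 1, 1], [303, 186, 1, 1, 1], [348, 189, 1, 1, 1], [303, 194, 2, 10, 12], [348, 195, 1, 1, 1], [306, 202, 17, 15, 101], [302, 206, 1, 1, 1], [338, 210, 1, 1, 1], [319, 213, 1, 1, 1], [333, 212, 1, 1, 1]] [[336.0, 171.0], [313.0, 172.0], [305.0, 181.0], [304.0, 184.0], [303.0, 186.0], [348.0, 189.0], [303.2, 198.7], [348.0, 195.0], [314.3, 208.1], [302.0, 206.0], [338.0, 210.0], [319.0, 213.0], [333.0, 212.0]]
line ang -47.127586 [482.79605   14.467049] from axis -49.70245786894899
green ((482.4758605957031, 109.12987518310547), (32.08171844482422, 34.94156265258789), 37.08942413330078)
```

View pics/w5.png

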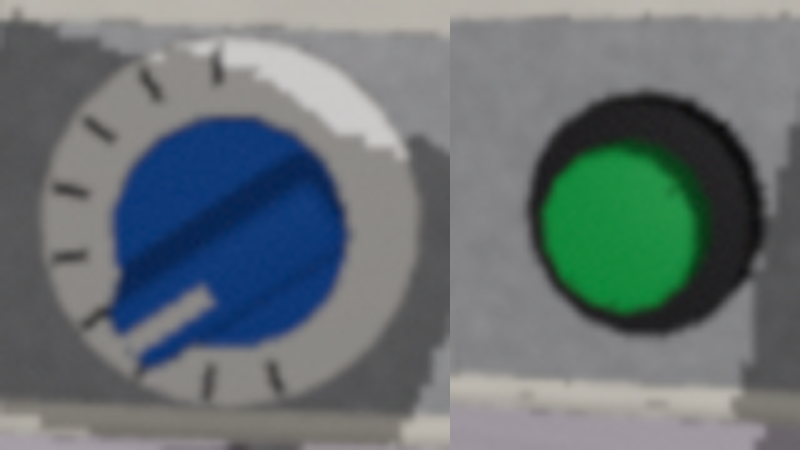

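The knob's pointer bearing is −49.7°, against 22.3° at the start: exactly 72° turned. The crop agrees, with the pointer at the third tick after zero. Now over to the button with the fingers shut.

>>> servo_tool:
  rows:
    - [[2,-105,0],0,-1]
    - [[2,-105,0],0,-1]
    - [[2,-105,0],0,-1]
    - [[2,-105,40],0,-1]
    - [[2,-105,80],0,-1]
    - [[2,-105,105],0,-1]
    - [[2,-105,112],0,-1]
    - [[2,-105,112],0,-1]

```text
t: 7.25
tcp_pos: [0.4815, 0.109, 0.266]
tool_rot: [0.999, 0.053, 0.0, -0.005]
force: [-0.2, 0.6, -0.5]
finger_gap: 0.002
```

```bash
python3 - <<'E'
from h import *
from scipy.spatial.transform import Rotation as R
rep();st=sense();print(st['tcp_pos']+.1734*R.from_quat(st['tool_rot']).as_matrix()[:,2])
E
```

```text
{'t': 7.25, 'q': [-0.0065, 0.5816, 1.8797, 0.0147, 0.6799, 1.4473], 'tcp_pos': [0.4815, 0.109, 0.266], 'tool_rot': [0.9986, 0.0527, 0.0005, -0.0046], 'force': [-0.2414, 0.613, -0.4523], 'ft_torque': [0.0207, 0.0141, -0.0103], 'finger_gap': 0.0019} yaw 6.046295812469451
[0.48153579 0.11062963 0.09257246]
```

The tips are centred over the button, about 11 mm above it. Pressing.

>>> servo_tool:
  rows:
    - [[0,0,6],0,-1]
    - [[0,0,10],0,-1]
    - [[0,0,12],0,-1]
    - [[0,0,14],0,-1]
    - [[0,0,16],0,-1]
    - [[0,0,17],0,-1]
    - [[0,0,17],0,-1]

```text
t: 7.95
tcp_pos: [0.4819, 0.1091, 0.2495]
tool_rot: [0.999, 0.053, 0.001, -0.004]
force: [0.9, -1.8, 3.7]
finger_gap: 0.002
```

>>> servo_tool:
  rows:
    - [[0,0,1],0,-1]
    - [[0,0,1],0,-1]
    - [[0,0,1],0,-1]

```text
t: 8.25
tcp_pos: [0.4818, 0.109, 0.2493]
tool_rot: [0.999, 0.053, 0.002, -0.004]
force: [-2.0, -0.7, 9.4]
finger_gap: -0.0
```

The force rose from 3.7 to 9.4 N over about 0.2 mm, so the button has hit its bottom stop. One short firmer press to confirm, then up and clear.

>>> servo_tool:
  rows:
    - [[0,0,2],0,-1]
    - [[0,0,2],0,-1]
    - [[0,0,2],0,-1]

```text
t: 8.55
tcp_pos: [0.4817, 0.1091, 0.2492]
tool_rot: [0.999, 0.053, 0.002, -0.004]
force: [-3.2, -1.5, 18.2]
finger_gap: 0.0
```

>>> servo_tool:
  rows:
    - [[0,0,-10],0,-1]
    - [[0,0,-40],0,-1]
    - [[0,0,-80],0,-1]
    - [[0,0,-130],0,-1]
    - [[0,-20,-150],0,-1]
    - [[0,-20,-150],0,-1]
    - [[0,-20,-150],0,-1]

```text
t: 9.25
tcp_pos: [0.4784, 0.1279, 0.3992]
tool_rot: [0.999, 0.054, 0.002, -0.004]
force: [0.2, -0.5, -0.1]
finger_gap: -0.003
```

```bash
python3 - <<'E'
from h import *
rep();s=grab('wrist');d=grab('side')
cv2.imwrite('pics/f.png',np.vstack([s['image'][100:300],cv2.resize(d['image'][150:310,200:456],(640,400))]))
E
```

```text
{'t': 9.25, 'q': [0.033, 0.3605, 1.7597, 0.0099, 1.0178, 1.4914], 'tcp_pos': [0.4784, 0.1279, 0.3992], 'tool_rot': [0.9986, 0.0536, 0.0019, -0.0042], 'force': [0.2027, -0.4706, -0.0582], 'ft_torque': [0.003, -0.0048, 0.001], 'finger_gap': -0.0034} yaw 6.143673267843861
```

View pics/f.png

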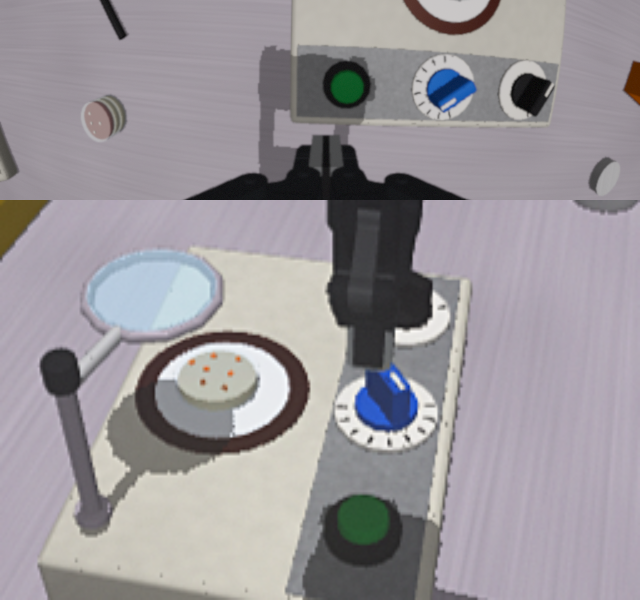

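The blue knob is still at its third tick, the black knob is unchanged, the green button is back up and the arm is clear. Handing in.

```bash
python3 -c "from h import *;print(sign_off())"
```

```text
the job is handed in; nothing more can be done
None
```

The job is done and handed in at about 9.3 s of the 42 s allowed. I turned the blue knob three clicks clockwise and let go, then pressed the green start button fully down and released it.

- **Blue knob:** after release, a wrist picture put its pointer at −49.7°, against +22.3° at the start. That is 72°, on the third tick after zero. A direct line fit to the short pointer mark read −47.1°, about 2.6° off, but still well within the same click.
- **Start button:** the button hit its bottom stop. The force rose from 3.7 to 9.4 and then 18.2 N with only about 0.3 mm more travel. In the last pictures it looks back up, though I judged that by eye.
- **End state:** the black knob looks unchanged and was never touched. The blue knob still looks to be at its third tick. The arm stands clear above the counter with no contact force.

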